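Turn the row of glass bottles round

TASK

The four little glass bottles on the graphite cooling rack stand in the order they were made. Move them all to the wooden tray, one to a bay and in reverse order: the bottle now nearest the rack's white end goes into the tray bay farthest from the tray's white end, and so on along the row. Set each one down gently, without dropping it, so that it stands upright and flat on the floor of its bay, and leave it there released.

Things in the scene. Friction and masses are not known exactly. Their poses are not given: they have to be found in the camera images.
- blue_bottle: Loose small solid glass bottle, cobalt blue with light blue bands, with a ball stopper (one piece). Round body 36 mm in diameter, straight-sided up to 43 mm; neck and stopper above, at most 32 mm wide; 67 mm high in all; 0.08 to 0.15 kg. Origin: centre of its underside, z up. At the start it stands in a bay of the cooling rack, within 5 mm of the bay's centre.
- green_bottle: Loose small solid glass bottle, grass green with yellow-green bands, with a flat disc stopper (one piece). Round body 36 mm in diameter, straight-sided up to 43 mm; neck and stopper above, at most 32 mm wide; 67 mm high in all; 0.08 to 0.15 kg. Origin: centre of its underside, z up. At the start it stands in a bay of the cooling rack, within 5 mm of the bay's centre.
- red_bottle: Loose small solid glass bottle, ruby red with pink bands, with a pointed cone stopper (one piece). Round body 36 mm in diameter, straight-sided up to 43 mm; neck and stopper above, at most 32 mm wide; 67 mm high in all; 0.08 to 0.15 kg. Origin: centre of its underside, z up. At the start it stands in a bay of the cooling rack, within 5 mm of the bay's centre.
- ivory_bottle: Loose small solid glass bottle, ivory (creamy white) with tan bands, with a flared stopper (one piece). Round body 36 mm in diameter, straight-sided up to 43 mm; neck and stopper above, at most 32 mm wide; 67 mm high in all; 0.08 to 0.15 kg. Origin: centre of its underside, z up. At the start it stands in a bay of the cooling rack, within 5 mm of the bay's centre.
- blue_chip: Fixed flat square chip of plain blue glass, 22 x 22 x 4 mm, on the cooling rack's front ledge (-x side), 49 mm in front of where the blue bottle stands at the start, so it keeps showing which bay that bottle came from. Origin: centre of its underside.
- green_chip: Fixed flat square chip of plain green glass, 22 x 22 x 4 mm, on the cooling rack's front ledge (-x side), 49 mm in front of where the green bottle stands at the start, so it keeps showing which bay that bottle came from. Origin: centre of its underside.
- red_chip: Fixed flat square chip of plain red glass, 22 x 22 x 4 mm, on the cooling rack's front ledge (-x side), 49 mm in front of where the red bottle stands at the start, so it keeps showing which bay that bottle came from. Origin: centre of its underside.
- ivory_chip: Fixed flat square chip of plain ivory glass, 22 x 22 x 4 mm, on the cooling rack's front ledge (-x side), 49 mm in front of where the ivory bottle stands at the start, so it keeps showing which bay that bottle came from. Origin: centre of its underside.
- cooling_rack: Fixed dark graphite rack, full at the start: 4 square bays in a row along y, centres at x = 0, y = -93, -31, 31, 93 mm; each 56 x 56 mm inside, floor 10 mm above the bench, walls 6 mm thick and 16 mm above the bench; 68 x 254 mm in all plus a 10 mm white block at the +y end (robot's left). Origin: on the bench under the row's middle. Yaw within 0.2 rad. Chip ledge 6 mm high, to x = -66 mm.
- tray: Fixed brown wooden tray, empty at the start: 4 square bays in a row along y, centres at x = 0, y = -93, -31, 31, 93 mm; each 56 x 56 mm inside, floor 10 mm above the bench, walls 6 mm thick and 16 mm above the bench; 68 x 254 mm in all plus a 10 mm white block at the +y end (robot's left). Origin: on the bench under the row's middle. Yaw within 0.2 rad. It stands left or right of the rack.
Things that resemble listed ones, but are neither listed nor needed, are in the scene too. What is shaped like the green_bottle but black is not meant.

How it is judged:
At the end, for the whole second after the job is handed in: Each bottle stands in the tray bay that mirrors its first rack bay (y there becomes -y in the tray's frame; its chip shows y), its foot within 12.5 mm of the bay's centre along each tray axis and 3 mm of the bay floor, tilted under 0.12 rad, at rest, untouched by the fingers (((y of blue_chip in the frame of cooling_rack between -0.113 and -0.073 m and y of blue_bottle in the frame of tray between 0.0805 and 0.1055 m) or (y of blue_chip in the frame of cooling_rack between -0.051 and -0.011 m and y of blue_bottle in the frame of tray between 0.0185 and 0.0435 m) or (y of blue_chip in the frame of cooling_rack between 0.011 and 0.051 m and y of blue_bottle in the frame of tray between -0.0435 and -0.0185 m) or (y of blue_chip in the frame of cooling_rack between 0.073 and 0.113 m and y of blue_bottle in the frame of tray between -0.1055 and -0.0805 m)) and x of blue_bottle in the frame of tray between -0.0125 and 0.0125 m and z of blue_bottle in the frame of tray between 0.007 and 0.013 m and angle between each of blue_bottle, green_bottle, red_bottle, ivory_bottle's own z axis and vertical below 0.12 rad and linear speed of each of blue_bottle, green_bottle, red_bottle, ivory_bottle below 0.02 m/s and angular speed of each of blue_bottle, green_bottle, red_bottle, ivory_bottle below 0.2 rad/s and contact force between each of blue_bottle, green_bottle, red_bottle, ivory_bottle and the fingers below 0.05 N and ((y of green_chip in the frame of cooling_rack between -0.113 and -0.073 m and y of green_bottle in the frame of tray between 0.0805 and 0.1055 m) or (y of green_chip in the frame of cooling_rack between -0.051 and -0.011 m and y of green_bottle in the frame of tray between 0.0185 and 0.0435 m) or (y of green_chip in the frame of cooling_rack between 0.011 and 0.051 m and y of green_bottle in the frame of tray between -0.0435 and -0.0185 m) or (y of green_chip in the frame of cooling_rack between 0.073 and 0.113 m and y of green_bottle in the frame of tray between -0.1055 and -0.0805 m)) and x of green_bottle in the frame of tray between -0.0125 and 0.0125 m and z of green_bottle in the frame of tray between 0.007 and 0.013 m and ((y of red_chip in the frame of cooling_rack between -0.113 and -0.073 m and y of red_bottle in the frame of tray between 0.0805 and 0.1055 m) or (y of red_chip in the frame of cooling_rack between -0.051 and -0.011 m and y of red_bottle in the frame of tray between 0.0185 and 0.0435 m) or (y of red_chip in the frame of cooling_rack between 0.011 and 0.051 m and y of red_bottle in the frame of tray between -0.0435 and -0.0185 m) or (y of red_chip in the frame of cooling_rack between 0.073 and 0.113 m and y of red_bottle in the frame of tray between -0.1055 and -0.0805 m)) and x of red_bottle in the frame of tray between -0.0125 and 0.0125 m and z of red_bottle in the frame of tray between 0.007 and 0.013 m and ((y of ivory_chip in the frame of cooling_rack between -0.113 and -0.073 m and y of ivory_bottle in the frame of tray between 0.0805 and 0.1055 m) or (y of ivory_chip in the frame of cooling_rack between -0.051 and -0.011 m and y of ivory_bottle in the frame of tray between 0.0185 and 0.0435 m) or (y of ivory_chip in the frame of cooling_rack between 0.011 and 0.051 m and y of ivory_bottle in the frame of tray between -0.0435 and -0.0185 m) or (y of ivory_chip in the frame of cooling_rack between 0.073 and 0.113 m and y of ivory_bottle in the frame of tray between -0.1055 and -0.0805 m)) and x of ivory_bottle in the frame of tray between -0.0125 and 0.0125 m and z of ivory_bottle in the frame of tray between 0.007 and 0.013 m).
It fails at once if the blue bottle is dropped or knocked flying (moves faster than 0.6 m/s while not held by the fingers) (linear speed of blue_bottle above 0.6 m/s and contact force between blue_bottle and the fingers below 0.05 N).
It fails at once if the green bottle is dropped or knocked flying (moves faster than 0.6 m/s while not held by the fingers) (linear speed of green_bottle above 0.6 m/s and contact force between green_bottle and the fingers below 0.05 N).
It fails at once if the red bottle is dropped or knocked flying (moves faster than 0.6 m/s while not held by the fingers) (linear speed of red_bottle above 0.6 m/s and contact force between red_bottle and the fingers below 0.05 N).
It fails at once if the ivory bottle is dropped or knocked flying (moves faster than 0.6 m/s while not held by the fingers) (linear speed of ivory_bottle above 0.6 m/s and contact force between ivory_bottle and the fingers below 0.05 N).
It also fails if it takes over 112 s, if anything falls off the work surface, if the arm or the gripper's body presses on something with over 40 N, if the wrist force passes 120 N, or if a joint passes its speed limit or range.

ROBOT

A 6-joint arm with a two-finger parallel gripper is mounted at the origin on the work surface. World frame = base frame: x ahead of the robot, y to its left, z up, the work surface at z = 0. Lengths are in m, angles in rad, forces in N, time in s.
With the tool pointing down it reaches from about 0.3 to 0.75 m from the base axis. Payload 8.5 kg.
Tool frame: the origin (TCP) lies midway between the tips of the shut fingers; the grasp point (between the pads) lies 19 mm behind it (grip_depth is the y of the grasp point in the tool frame, in m); y points along the fingers, z is the direction in which the jaws open and shut, and the axes are right-handed (so a half turn about y gives the same grasp; the last joint's range is limited). The gripper opens to 85 mm and grips with 20 to 120 N. Pads are 22 mm wide; open, the fingers measure 114 mm over their backs; the gripper's body (76 mm by 85 mm) begins 54 mm behind the grasp point. The pads swing forward as they close: fully open they stand 13 mm farther back than shut.
Start: joints at [0.974, 0.381, 1.297, -0, 1.464, -0.215], TCP at [0.205, 0.51, 0.211] pointing down, gripper open.
Joint ranges: [-3.11, 3.11], [-0.89, 2.33], [0.22, 2.48], [-1.42, 4.56], [0.17, 2.85], [-2.88, 2.88]. Speed limits (rad/s): [2.39, 2.39, 3.14, 3.14, 3.14, 3.14].

INTERFACE

Orientations are given as a rotation vector (axis times angle).
In Python, from cell import * gives the robot as it stands.
- The arm moves only by the shell command python3 -m creep 'ROWS' [OPENING] [FORCE]. ROWS is JSON, a list that holds one entry, the list of rows, each a list of 4 numbers: the shift along the tool's x, y, z in mm, then the turn about the tool's y in rad. In form: [[[tx, ty, tz, turn], ...]]. A call has 1 to 10 rows; each row shifts and turns the commanded pose from where the row before left it, along the tool's axes as they then stand; what a row does not reach is not made up. A row lasts 1/8 s, in which the tool goes at most 62.5 mm and 10.7 degrees, less where a joint would pass 70% of its speed; a pose out of reach is approached as far as the arm can. A call with a gripper value outside its range is refused whole. OPENING is the closure, from 0 (fully open) to 1 (shut), set as the call begins (- or left out, the last holds). The fingers move at their own pace and stop on an object; FORCE is the grip in N (left out, the last holds). Time passes only in rows, so rows that do not move let the fingers close. It gives the time, the measured TCP pose, the force and the opening at its end, in the units of the state.
- read_state(): the state, without advancing time (a new reading comes with each control period).
- camera(name): name is "scene" or "side" or "wrist"; returns (picture, depth): 480x640x3 uint8, red, green, blue; 480x640 float32, m along the optical axis (not along the pixel's ray), 0 where there is no reading.
- camera_params(name): a dict with "camera_matrix" (3x3 intrinsics, pixels), "D" ([k1, k2, p1, p2, k3] as OpenCV has them; the pictures are not rectified), "world_from_camera" (4x4, takes a point from camera to world coordinates). Camera axes: x right, y up, looking along -z (the intrinsics and any distortion apply to the point x, -y, -z); pixel columns grow to the right and rows downward; lengths in m; the calibration is good to about 2 mm. A picture is of the moment at which its call begins: read the wrist's pose just before it. camera_params takes no time and is no camera call; for the wrist camera it gives the pose at the moment of the call.
- finish_job(): hands the job in, once; it reports no verdict.
Trained networks look in the newest picture that a camera, given by its name, has taken for a name from the list of things; names that differ only in an ending like _2 or _b are one class to them, and where a whole thing is asked for, a point or a joint stands for the part that bears it (a point fixed in the world has none). Each returns a list of dicts, best first, with "p" (0 to 1); they miss things now and then, are a little off and sometimes report something else, mostly with a low value. They report only what shows in the picture. A call takes as long as a camera call. They do not tell look-alikes from the thing itself.
- search_frame(camera, thing): "pixel" ([column, row] in pixels, amid what is visible of it).
- masks_of(camera, thing): "region" (480x640 bool, what is visible of it) and "pixel" ([column, row] in pixels, amid what is visible of it).
- spot_point(camera, thing): "pixel" ([column, row] in pixels: a listed point, or the origin of a listed thing).
The state is a dict: "time": time; "q": joint angles; "dq": joint speeds; "joint_torque": joint torques, N m; "ee_pos": TCP position; "tool_rot": TCP orientation; "ft_force": force on the tool from outside, world axes, zero at the start; "ft_torque": the same for the moment, N m; "width": finger opening in m.
Only numpy, scipy, OpenCV 4.12 (cv2) and the standard library are available. Lean on these libraries where they do the work, as an engineer would, in place of code of your own. Each camera call takes 0.05 s, during which the arm holds its last target.

## Working session

There is one attempt and no reset: what is moved stays moved. The work goes in short steps, Python scripts to look and compute and a shell command to move; the robot and the scene stay as the last step left them, time stands still between calls to the robot, and variables do not carry over. Pictures are saved under pics/ and viewed, and the job is handed in when it is done.

```bash
ls; mkdir -p pics
python3 - <<'E'
from cell import *
import cv2,numpy as np
s=read_state();print(s['time'],s['ee_pos'],s['tool_rot'],s['width'])
for c in ("scene","side"):
    im,d=camera(c);cv2.imwrite(f'pics/{c}0.png',im[:,:,::-1])
    p=camera_params(c);print(c,p['D'],np.round(p['camera_matrix'],1).tolist(),np.round(p['world_from_camera'],3).tolist())
E
```

```text
pics
0.0 [0.20473266 0.51012164 0.21029574] [-1.55134494  0.30003042 -0.2991239 ] 0.08568650290343889
scene [-0.12600916  0.          0.          0.          0.        ] [[468.3, 0.0, 318.5], [0.0, 468.3, 242.5], [0.0, 0.0, 1.0]] [[-0.559, -0.6, 0.572, 0.956], [0.829, -0.407, 0.384, 0.291], [0.003, 0.689, 0.725, 0.61], [0.0, 0.0, 0.0, 1.0]]
side [0.02769967 0.         0.         0.         0.        ] [[438.4, 0.0, 320.1], [0.0, 438.4, 235.4], [0.0, 0.0, 1.0]] [[0.883, 0.298, -0.362, 0.227], [-0.469, 0.575, -0.67, -0.484], [0.009, 0.762, 0.648, 0.533], [0.0, 0.0, 0.0, 1.0]]
```

View pics/scene0.png

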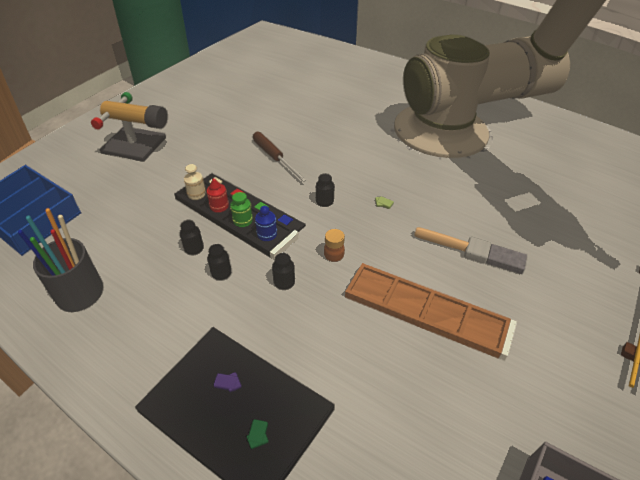

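View pics/side0.png

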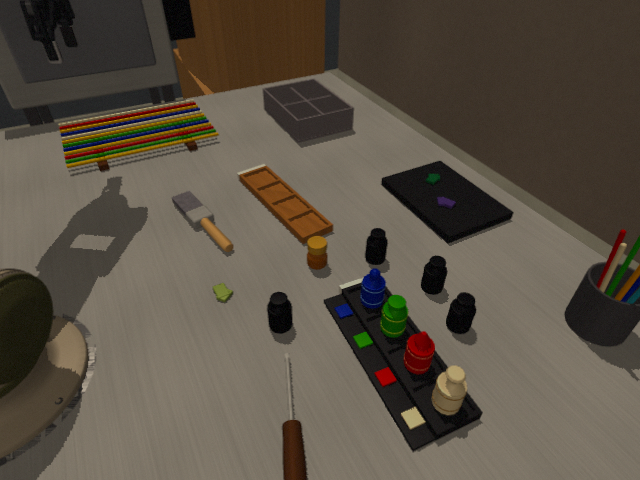

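The bottles stand in order from the rack's white end (scene 285,243) as blue (265,222), green (241,208), red (217,193), ivory (195,181). The tray's white end is at (510,335). The black look-alikes at (191,237), (219,262), (284,271) and (325,190) stand outside the rack and aren't meant.

```bash
cat > h.py <<'E'
from cell import *
import cv2,numpy as np
from scipy.spatial.transform import Rotation as R
def world(c,P,px,depth):
    K=np.array(P['camera_matrix']);D=np.array(P['D']);T=np.array(P['world_from_camera'])
    n=cv2.undistortPoints(np.array(px,float).reshape(-1,1,2),K,D).reshape(-1,2)
    pc=np.c_[n[:,0]*depth,-n[:,1]*depth,-depth]
    return pc@T[:3,:3].T+T[:3,3]
def rayz(P,px,z):
    a=world(None,P,px,np.ones(len(px)));o=np.array(P['world_from_camera'])[:3,3]
    d=a-o;return o+d*((z-o[2])/d[:,2])[:,None]
def project(P,X):
    T=np.linalg.inv(np.array(P['world_from_camera']));p=np.atleast_2d(X)@T[:3,:3].T+T[:3,3]
    p=p*[1,-1,-1]
    return cv2.projectPoints(p,np.zeros(3),np.zeros(3),np.array(P['camera_matrix']),np.array(P['D']))[0].reshape(-1,2)
E
python3 - <<'E'
from h import *
for c in ("scene","side"):
    im,d=camera(c);P=camera_params(c)
    for t in ("tray","cooling_rack"):
        for m in masks_of(c,t)[:2]:
            v,u=np.nonzero(m['region']&(d>0));W=world(c,P,np.c_[u,v],d[v,u])
            sel=(W[:,2]<.024)&(W[:,2]>(.013 if t=='tray' else .002))
            r=cv2.minAreaRect((W[sel,:2]*1000).astype(np.float32))
            print(c,t,round(m['p'],2),m['pixel'],sel.sum(),np.percentile(W[:,2],[5,50,95]).round(3),r)
        print(' spot',[(round(s['p'],2),s['pixel'],rayz(P,[s['pixel']],0.01)[0].round(4)) for s in spot_point(c,t)[:2]])
    for b in ("blue","green","red","ivory"):
        for k,z in (("_bottle",.010),("_chip",.006)):
            print(c,b+k,[(round(s['p'],2),np.round(s['pixel'],1),rayz(P,[s['pixel']],z)[0].round(4)) for s in spot_point(c,b+k)[:2]])
print(read_state()['time'])
E
```

```text
scene tray 0.59 [430.6, 311.0] 1873 [0.003 0.009 0.016] ((501.3741149902344, 197.37298583984375), (71.14250183105469, 263.5666809082031), 6.8994951248168945)
 spot [(0.58, [422.8, 309.6], array([0.5103, 0.1903, 0.01  ]))]
scene cooling_rack 0.65 [245.5, 224.5] 2560 [0.003 0.009 0.016] ((493.9832458496094, -201.20521545410156), (265.9076232910156, 101.53618621826172), 86.48069763183594)
 spot [(0.7, [265.7, 235.4], array([ 0.5204, -0.1148,  0.01  ])), (0.56, [228.4, 215.2], array([ 0.5181, -0.2064,  0.01  ]))]
scene blue_bottle [(0.81, array([262.8, 232.9]), array([ 0.5183, -0.1231,  0.01  ])), (0.33, array([213.6, 183.2]), array([ 0.4636, -0.2953,  0.01  ]))]
scene blue_chip [(0.46, array([283.4, 217.8]), array([ 0.4625, -0.1188,  0.006 ])), (0.41, array([215.6, 183.3]), array([ 0.4582, -0.2956,  0.006 ]))]
scene green_bottle [(0.79, array([194.1, 247.4]), array([ 0.6148, -0.2016,  0.01  ])), (0.69, array([279.7, 284.1]), array([ 0.595 , -0.0265,  0.01  ]))]
scene green_chip [(0.54, array([258.3, 206.9]), array([ 0.4652, -0.1773,  0.006 ]))]
scene red_bottle [(0.74, array([219.1, 205
[... 1266 characters left out ...]
, array([416. , 360.6]), array([ 0.5138, -0.2368,  0.006 ]))]
side green_bottle [(0.91, array([280.8, 322.7]), array([ 0.373, -0.093,  0.01 ])), (0.85, array([433.5, 285.5]), array([ 0.6238, -0.1384,  0.01  ]))]
side green_chip [(0.58, array([361.3, 343. ]), array([ 0.4619, -0.177 ,  0.006 ]))]
side red_bottle [(0.84, array([417.3, 359.9]), array([ 0.5139, -0.2386,  0.01  ]))]
side red_chip [(0.73, array([384.8, 379.7]), array([ 0.4585, -0.2412,  0.006 ])), (0.6, array([412. , 418.2]), array([ 0.4584, -0.3008,  0.006 ]))]
side ivory_bottle [(0.9, array([447.1, 402.1]), array([ 0.5091, -0.3057,  0.01  ]))]
side ivory_chip [(0.68, array([412.2, 419.3]), array([ 0.4577, -0.302 ,  0.006 ]))]
1.4
```

```bash
cat >> h.py <<'E'
TR=(np.array([.5029,.191]),.121); RK=(np.array([.5101,-.2083]),-.066)
def fr(f,x,y,z):
    o,a=f;c,s=np.cos(a),np.sin(a);return np.array([o[0]+c*x-s*y,o[1]+s*x+c*y,z])
E
python3 - <<'E'
from h import *
ims=[]
for c,crop in (("scene",(160,150,370,230)),("side",(220,150,280,310))):
    im,d=camera(c);P=camera_params(c);im=cv2.resize(im[:,:,::-1],None,fx=4,fy=4,interpolation=cv2.INTER_CUBIC)
    hs=cv2.cvtColor(cv2.resize(im,(640,480)),cv2.COLOR_BGR2HSV)
    for f in (TR,RK):
        for y in (-93,-31,31,93):
            q=[fr(f,a*.028,y/1000+b*.028,.016) for a,b in((-1,-1),(1,-1),(1,1),(-1,1))]
            cv2.polylines(im,[(project(P,np.array(q))*4+2).astype(np.int32)],True,(255,255,0),1)
        q=[fr(f,a,b,.016) for a,b in((-.034,-.127),(.034,-.127),(.034,.127),(-.034,.127))]
        cv2.polylines(im,[(project(P,np.array(q))*4+2).astype(np.int32)],True,(255,0,255),1)
    for b in ("blue","green","red","ivory"):
        for m in masks_of(c,b+"_bottle")[:5]:
            v,u=np.nonzero(m['region']&(d>0));W=world(c,P,np.c_[u,v],d[v,u]);
            s=(W[:,2]>.014)&(W[:,2]<.05)
            if s.sum()<20: continue
            X=W[s,:2]
            from scipy.optimize import least_squares
            cam=np.array(P['world_from_camera'])[:2,3];m0=X.mean(0);x0=m0+.012*(m0-cam)/np.linalg.norm(m0-cam)
            r=least_squares(lambda p:np.hypot(*(X-p).T)-.018,x0,loss='soft_l1',f_scale=.002)
            i=im[[int(t*4) for t in m['pixel']][1],int(m['pixel'][0]*4)]
            print(c,b,round(m['p'],2),np.round(m['pixel']),s.sum(),r.x.round(4),i)
    x,y,w,h=[4*k for k in crop];o=im[y:y+h,x:x+w];sc=min(800/w,600/h);cv2.imwrite(f'pics/ov_{c}.png',cv2.resize(o,None,fx=sc,fy=sc,interpolation=cv2.INTER_AREA))
for y in (93,31,-31,-93): print(fr(RK,0,y/1000,0),fr(TR,0,-y/1000,0))
s=read_state();Rm=R.from_rotvec(s['tool_rot']).as_matrix();print(Rm.round(3),s['time'])
E
```

```text
scene blue 0.64 [264. 223.] 287 [ 0.5155 -0.1166] [132  56  47]
scene blue 0.41 [216. 195.] 282 [ 0.5075 -0.24  ] [ 53  56 191]
scene green 0.97 [284. 274.] 408 [ 0.5793 -0.0307] [41 43 46]
scene green 0.8 [241. 209.] 295 [ 0.513  -0.1762] [ 72 161  89]
scene green 0.66 [190. 237.] 373 [ 0.6092 -0.2118] [51 55 58]
scene green 0.64 [218. 263.] 386 [ 0.6241 -0.1315] [48 50 53]
scene green 0.58 [323. 191.] 316 [ 0.3716 -0.0868] [41 46 48]
scene red 0.79 [216. 200.] 287 [ 0.5075 -0.24  ] [ 38  41 116]
scene ivory 0.94 [195. 183.] 270 [ 0.5059 -0.3034] [111 146 164]
scene ivory 0.7 [247. 224.] 633 [ 0.5263 -0.1366] [42 97 49]
side blue 0.85 [374. 291.] 379 [ 0.518  -0.1174] [59  5  2]
side green 0.87 [394. 316.] 379 [ 0.5152 -0.1767] [ 0 77 16]
side green 0.82 [461. 315.] 535 [ 0.6126 -0.2108] [11  4  6]
side green 0.57 [436. 274.] 450 [ 0.6274 -0.1307] [ 9 10 11]
side red 0.85 [420. 353.] 431 [ 0.5102 -0.2407] [  0   1 139]
side ivory 0.67 [450. 390.] 506 [ 0.5074 -0.3038] [ 79 112 130]
[ 0.51623354 -0.11550248  0.        ] [0.51412556 0.09867998 0.        ]
[ 0.51214451 -0.17736749  0.        ] [0.50664185 0.16022666 0.        ]
[ 0.50805549 -0.23923251  0.        ] [0.49915815 0.22177334 0.        ]
[ 0.50396646 -0.30109752  0.        ] [0.49167444 0.28332002 0.        ]
[[ 0.928 -0.     0.373]
 [-0.373 -0.     0.928]
 [-0.    -1.    -0.   ]] 1.9
```

View pics/ov_scene.png

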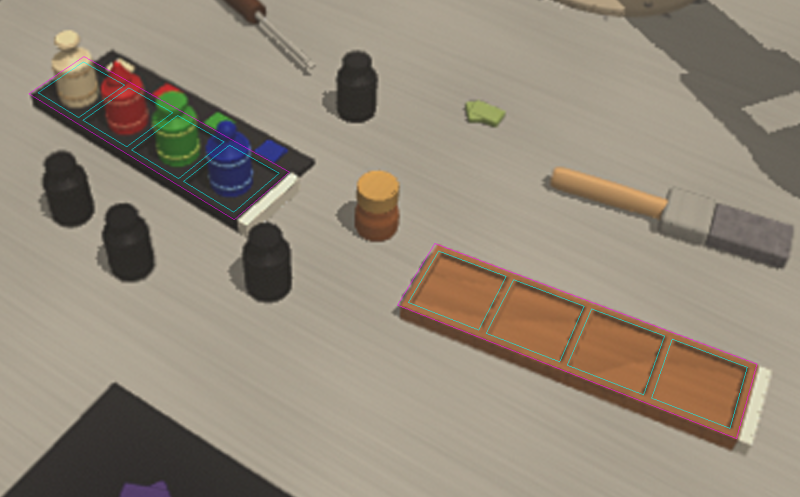

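View pics/ov_side.png

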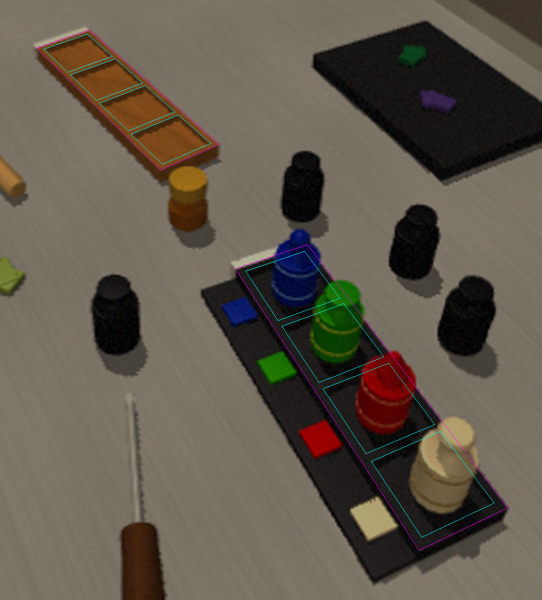

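The overlays of my rack and tray poses match both views. I'm picking the four coloured bottles, whose colours and rack chips agree. First I turn the jaws across the row, along the rack's x axis.

```bash
cat >> h.py <<'E'
B=dict(blue=(.5168,-.117),green=(.5141,-.1765),red=(.5089,-.2404),ivory=(.5067,-.3036))
SL=dict(blue=-.093,green=-.031,red=.031,ivory=.093)
def go(xyz,yaw):
    s=read_state();M=R.from_rotvec(s['tool_rot']).as_matrix();cur=np.arctan2(M[1,2],M[0,2])
    print('t',round(s['time'],2),'pos',s['ee_pos'].round(4),'yaw',round(cur,3),'w',round(s['width'],4),'F',np.round(s['ft_force'],1),'tilt',M[2].round(3))
    t=cur-yaw
    d=(np.array(xyz)-s['ee_pos'])*1000
    # turn done first, shifts in the turned frame
    z=np.array([np.cos(yaw),np.sin(yaw),0]);x=np.array([z[1],-z[0],0])
    print(' turn %.3f then shift x %.1f y %.1f z %.1f   | without turn: %s'%(t,d@x,-d[2],d@z,(d@M).round(1)))
def pick(b,z): go((*B[b],z),RK[1])
def place(b,z): go(fr(TR,0,SL[b],z),TR[1])
E
python3 -m creep '[[[0,0,0,0.179],[0,0,0,0.179],[0,0,0,0.179],[0,0,0,0.179],[0,0,0,0.179],[0,0,0,0.179],[0,0,0,0.179]]]' 0
python3 -c "from h import *;pick('blue',.15)"
```

```text
time: 2.78
ee_pos: [0.2049, 0.5104, 0.2109]
tool_rot: [-1.175, 1.261, -1.26]
ft_force: [-0.8, -0.5, 0.4]
width: 0.0852
t 2.77 pos [0.2049 0.5104 0.2109] yaw -0.07 w 0.0852 F [-0.8 -0.5  0.4] tilt [-0. -1.  0.]
 turn -0.004 then shift x 605.4 y 60.9 z 352.6   | without turn: [604.1  60.9 355. ]
```

```bash
python3 -m creep '[[[50,0,29.5,0],[50,0,29.5,0],[50,0,29.5,0],[50,0,29.5,0],[50,0,29.5,0],[50,0,29.5,0],[50,0,29.5,0],[50,0,29.5,0],[50,0,29.5,0],[50,0,29.5,0]]]'
python3 -m creep '[[[50,30,29.5,0],[50,31,29.5,0],[0,0,0,0],[0,0,0,0]]]'
python3 -c "from h import *;pick('blue',.15)"
```

```text
time: 4.03
ee_pos: [0.468, -0.0094, 0.2111]
tool_rot: [-1.178, 1.256, -1.257]
ft_force: [1.2, 1.5, 0.1]
width: 0.0857
time: 4.53
ee_pos: [0.5172, -0.1059, 0.153]
tool_rot: [-1.178, 1.257, -1.256]
ft_force: [-1.5, 0.2, 1.2]
width: 0.0857
t 4.53 pos [ 0.5172 -0.1059  0.153 ] yaw -0.064 w 0.0857 F [-1.5  0.2  1.2] tilt [-0. -1. -0.]
 turn 0.002 then shift x 11.1 y 3.0 z 0.3   | without turn: [11.1  3.   0.3]
```

```bash
python3 -m creep '[[[11,3,0.3,0],[0,0,0,0]]]'
python3 - <<'E'
from h import *
pick('blue',.15)
im,d=camera("wrist");P=camera_params("wrist");im=im[:,:,::-1].copy()
for b in B:
    px=project(P,[[*B[b],.053],[*B[b],.077]]);print(b,px.round(0).tolist())
    for p in px: cv2.drawMarker(im,tuple(p.astype(int)),(255,0,255),0,12,1)
cv2.imwrite('pics/w1.png',im)
E
```

```text
time: 4.78
ee_pos: [0.5168, -0.1172, 0.1503]
tool_rot: [-1.178, 1.255, -1.257]
ft_force: [0.2, 0.4, -0.4]
width: 0.0854
t 4.78 pos [ 0.5168 -0.1172  0.1503] yaw -0.064 w 0.0854 F [ 0.2  0.4 -0.4] tilt [ 0.    -1.     0.001]
 turn 0.002 then shift x -0.2 y 0.3 z -0.1   | without turn: [-0.2  0.3 -0.1]
blue [[313.0, 231.0], [313.0, 242.0]]
green [[315.0, 309.0], [315.0, 326.0]]
red [[314.0, 382.0], [314.0, 403.0]]
ivory [[316.0, 444.0], [316.0, 468.0]]
```

View pics/w1.png

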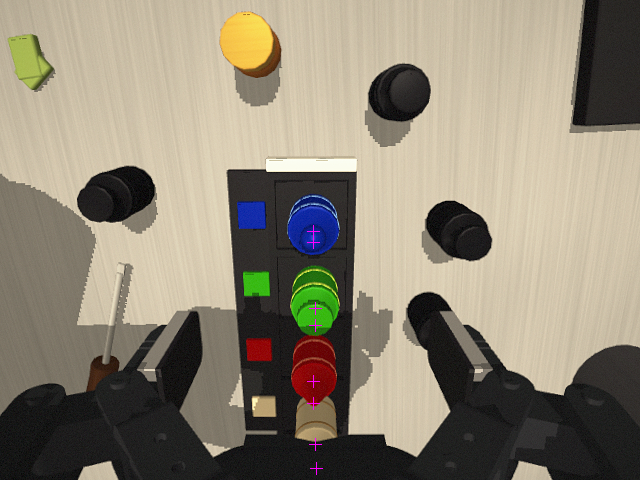

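Run:
```python
from h import *
from scipy.optimize import least_squares
im,d=camera("wrist");P=camera_params("wrist");cam=np.array(P['world_from_camera'])[:2,3];print(cam)
for b in B:
    for m in masks_of("wrist",b+"_bottle")[:3]:
        v,u=np.nonzero(m['region']&(d>0));W=world(0,P,np.c_[u,v],d[v,u]);s=(W[:,2]>.014)&(W[:,2]<.05)
        if s.sum()<20: continue
        X=W[s,:2];m0=X.mean(0);x0=m0+.012*(m0-cam)/np.linalg.norm(m0-cam)
        r=least_squares(lambda p:np.hypot(*(X-p).T)-.018,x0,loss='soft_l1',f_scale=.002)
        t=W[W[:,2]>.062]
        print(b,round(m['p'],2),np.round(m['pixel']),s.sum(),r.x.round(4),'top',(t[:,:2].min(0)+t[:,:2].max(0))/2 if len(t) else 0,W[:,2].max())
```

```text
[ 0.52240081 -0.03841519]
blue 0.9 [309. 226.] 451 [ 0.5164 -0.1172] top [ 0.51624747 -0.11637087] 0.07836911148203993
green 0.92 [402.  92.] 1176 [ 0.583 -0.03 ] top [ 0.57450459 -0.0355899 ] 0.06200020737817313
green 0.9 [455. 233.] 1507 [ 0.6266 -0.1323] top [ 0.62434671 -0.12791482] 0.06206569906395909
green 0.86 [424. 310.] 882 [ 0.6117 -0.211 ] top [ 0.56251437 -0.11667231] 0.1891189539989813
red 0.78 [314. 369.] 1054 [ 0.5089 -0.2406] top [ 0.5089099 -0.2171552] 0.07795598026035494
red 0.7 [280. 272.] 6489 [ 0.5134 -0.1414] top [ 0.5135612  -0.14662064] 0.24351368604682688
ivory 0.98 [316. 419.] 1025 [ 0.5065 -0.3035] top [ 0.51240366 -0.17494135] 0.24597084059607532
```

```bash
python3 -m creep '[[[0,40,0,0],[0,40,0,0],[0,30,0,0],[0,15,0,0],[0,8,0,0],[0,0,0,0],[0,0,0,0]]]'
python3 -m creep '[[[0,0,0,0],[0,0,0,0],[0,0,0,0],[0,0,0,0],[0,0,0,0],[0,0,0,0]]]' 0.75 40
python3 -c "from h import *;pick('blue',.017)"
```

```text
time: 5.95
ee_pos: [0.5174, -0.1174, 0.0176]
tool_rot: [-1.178, 1.255, -1.257]
ft_force: [1.3, -0.2, 0.3]
width: 0.0854
time: 6.7
ee_pos: [0.5171, -0.1173, 0.0172]
tool_rot: [-1.178, 1.256, -1.257]
ft_force: [-1.1, 0.7, 6.3]
width: 0.0341
t 6.7 pos [ 0.5171 -0.1173  0.0172] yaw -0.064 w 0.0341 F [-1.1  0.7  6.3] tilt [ 0.    -1.     0.001]
 turn 0.002 then shift x -0.2 y 0.2 z -0.3   | without turn: [-0.2  0.2 -0.3]
```

Run:
```python
from h import *
im,d=camera("side");a=cv2.resize(im[240:460,290:510,::-1],(600,600),interpolation=cv2.INTER_CUBIC)
cv2.imwrite('pics/g1.png',a);s=read_state();print(s['width'],s['ft_force'])
```

```text
0.033905195308562404 [-1.36630162  0.63257349  5.04102949]
```

View pics/g1.png

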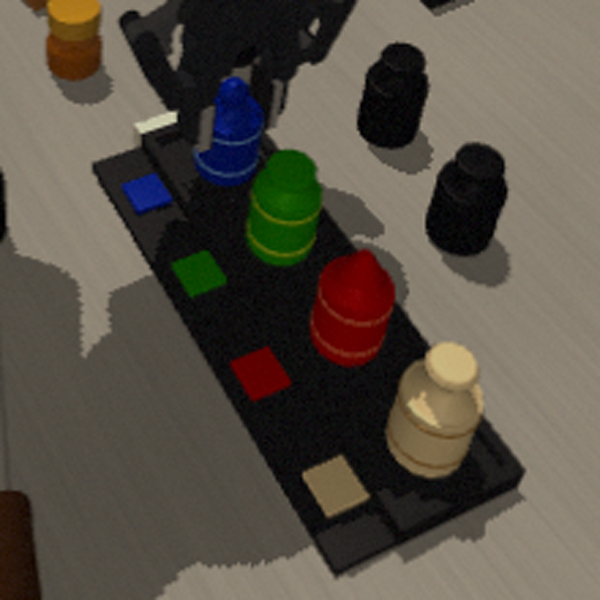

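The fingers hold the blue bottle's body. I lift it.

```bash
python3 -m creep '[[[0,-4,0,0],[0,-15,0,0],[0,-30,0,0],[0,-40,0,0],[0,-34,0,0],[0,0,0,0]]]'
python3 - <<'E'
from h import *
place('blue',.14)
im,d=camera("side");a=cv2.resize(im[140:360,290:510,::-1],(600,600),interpolation=cv2.INTER_CUBIC)
cv2.imwrite('pics/g2.png',a)
E
```

```text
time: 7.5
ee_pos: [0.518, -0.1176, 0.1428]
tool_rot: [-1.176, 1.251, -1.26]
ft_force: [0.1, -0.1, -1.9]
width: 0.0344
t 7.5 pos [ 0.518  -0.1176  0.1428] yaw -0.064 w 0.0344 F [ 0.1 -0.1 -1.9] tilt [ 0.002 -1.     0.005]
 turn -0.185 then shift x -215.1 y 2.8 z 22.3   | without turn: [-215.6    2.2  -17.6]
```

View pics/g2.png

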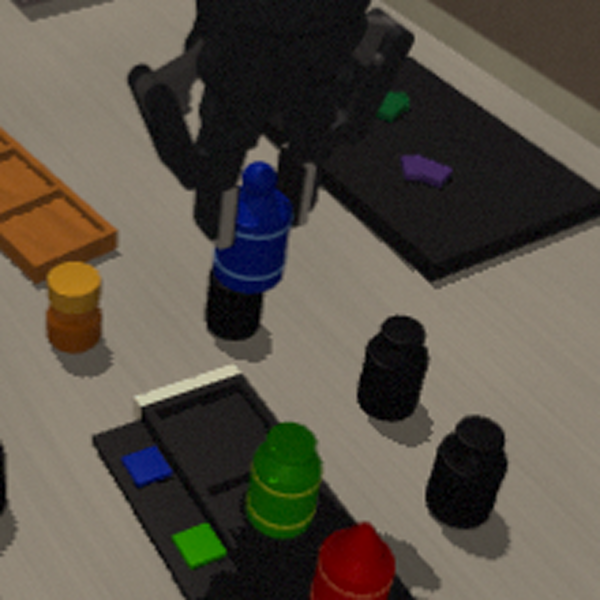

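```bash
python3 -m creep '[[[0,0,0,-0.09],[0,0,0,-0.095],[-20,0,2,0],[-40,0,4,0],[-50,0,5,0],[-50,0,5,0],[-35,0,4,0],[-20,0,2,0],[0,0,0,0],[0,0,0,0]]]'
python3 -c "from h import *;place('blue',.0185)"
```

```text
time: 8.8
ee_pos: [0.5125, 0.0989, 0.1394]
tool_rot: [-1.264, 1.121, -1.12]
ft_force: [-0.7, -0.6, -2.3]
width: 0.0342
t 8.8 pos [0.5125 0.0989 0.1394] yaw 0.12 w 0.0342 F [-0.7 -0.6 -2.3] tilt [-0.    -1.    -0.001]
 turn -0.001 then shift x 0.4 y 120.9 z 1.6   | without turn: [  0.4 120.9   1.7]
```

```bash
python3 -m creep '[[[0,30,1.6,0],[0,40,0,0],[0,25,0,0],[0,13,0,0],[0,8,0,0],[0,3,0,0],[0,0,0,0],[0,0,0,0]]]'
python3 -c "from h import *;place('blue',.0172)"
```

```text
time: 9.8
ee_pos: [0.5147, 0.0991, 0.0213]
tool_rot: [-1.263, 1.119, -1.12]
ft_force: [0.8, -0.4, -1.5]
width: 0.0344
t 9.8 pos [0.5147 0.0991 0.0213] yaw 0.121 w 0.0344 F [ 0.8 -0.4 -1.5] tilt [ 0.    -1.     0.001]
 turn 0.000 then shift x 0.4 y 4.1 z -0.7   | without turn: [ 0.4  4.1 -0.7]
```

```bash
python3 -m creep '[[[0,1.5,-0.5,0],[0,1,0,0],[0,0.7,0,0],[0,0,0,0]]]'
python3 -m creep '[[[0,0.5,0,0],[0,0.4,0,0],[0,0,0,0]]]'
python3 -c "from h import *;place('blue',.0172)"
```

```text
time: 10.3
ee_pos: [0.5139, 0.0991, 0.0175]
tool_rot: [-1.264, 1.12, -1.12]
ft_force: [0.4, -0.4, -1.3]
width: 0.0345
time: 10.68
ee_pos: [0.514, 0.099, 0.0172]
tool_rot: [-1.264, 1.119, -1.12]
ft_force: [-1.6, 0.2, 6.0]
width: 0.0345
t 10.68 pos [0.514  0.099  0.0172] yaw 0.121 w 0.0345 F [-1.6  0.2  6. ] tilt [ 0. -1.  0.]
 turn 0.000 then shift x 0.4 y 0.0 z 0.1   | without turn: [0.4 0.  0.1]
```

The force rose to 6 N, so it's on the floor of the bay. I release in stages.

```bash
python3 -m creep '[[[0,0,0,0],[0,0,0,0],[0,0,0,0]]]' 0.45
python3 -m creep '[[[0,0,0,0],[0,0,0,0]]]' 0
python3 -m creep '[[[0,-10,0,0],[0,-30,0,0],[0,-50,0,0],[0,-40,0,0],[0,0,0,0]]]'
python3 - <<'E'
from h import *
pick('green',.15)
im,d=camera("side");a=cv2.resize(im[140:300,220:380,::-1],(600,600),interpolation=cv2.INTER_CUBIC)
cv2.imwrite('pics/g3.png',a)
E
```

```text
time: 11.05
ee_pos: [0.5139, 0.099, 0.0166]
tool_rot: [-1.264, 1.12, -1.12]
ft_force: [-0.2, 0.8, 0.3]
width: 0.0469
time: 11.3
ee_pos: [0.5139, 0.0991, 0.0167]
tool_rot: [-1.264, 1.12, -1.12]
ft_force: [1.0, -0.7, -0.9]
width: 0.0809
time: 11.92
ee_pos: [0.5153, 0.0991, 0.1502]
tool_rot: [-1.259, 1.114, -1.123]
ft_force: [0.3, -0.7, -1.1]
width: 0.0851
t 11.93 pos [0.5153 0.0991 0.1502] yaw 0.121 w 0.0851 F [ 0.3 -0.7 -1.1] tilt [ 0.001 -1.     0.007]
 turn 0.187 then shift x 275.0 y 0.2 z 17.0   | without turn: [ 2.734e+02  2.000e-01 -3.450e+01]
```

View pics/g3.png

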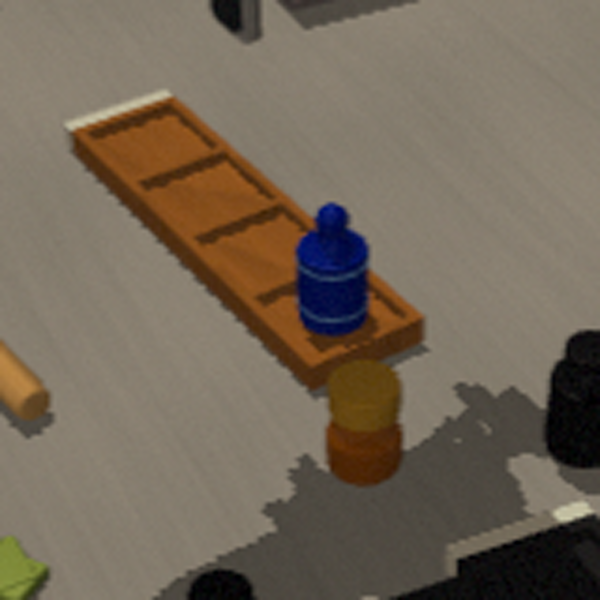

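Blue is in the tray bay farthest from its white end, upright. Green is next: of the green-shaped objects, only the one at scene (241,209) is green; the others are black.

```bash
python3 -m creep '[[[0,0,0,0.09],[0,0,0,0.097],[35,0,2,0],[50,0,3,0],[55,0,3.5,0],[55,0,3.5,0],[45,0,3,0],[35,0,2,0],[0,0,0,0],[0,0,0,0]]]'
python3 - <<'E'
from h import *
pick('green',.017)
im,d=camera("side");a=cv2.resize(im[250:410,320:480,::-1],(600,600),interpolation=cv2.INTER_CUBIC)
cv2.imwrite('pics/g4.png',a)
E
```

```text
time: 13.22
ee_pos: [0.5123, -0.1757, 0.1459]
tool_rot: [-1.178, 1.259, -1.256]
ft_force: [0.6, 0.5, 0.6]
width: 0.0852
t 13.22 pos [ 0.5123 -0.1757  0.1459] yaw -0.066 w 0.0852 F [0.6 0.5 0.6] tilt [-0.001 -1.    -0.002]
 turn 0.000 then shift x 0.7 y 128.9 z 1.9   | without turn: [  0.9 128.9   2.1]
```

View pics/g4.png

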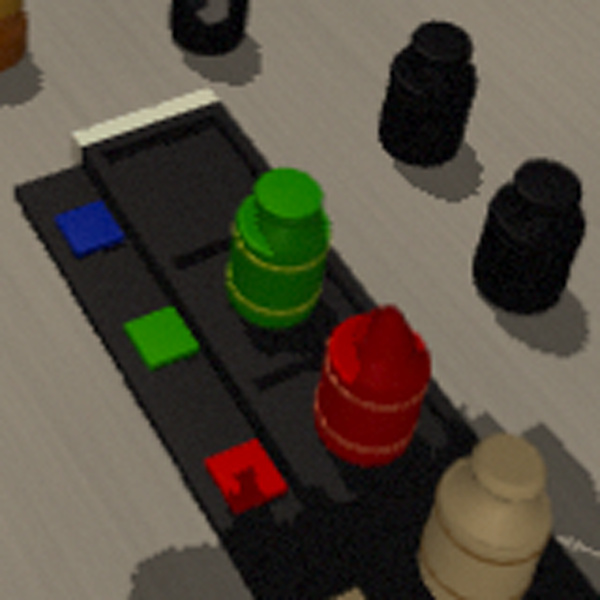

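The crop confirms it: the green bottle stands behind the green chip, next to the empty blue bay.

```bash
python3 -m creep '[[[0.8,38,2,0],[0,40,0,0],[0,28,0,0],[0,14,0,0],[0,8,0,0],[0,0,0,0],[0,0,0,0]]]'
python3 -m creep '[[[0,0,0,0],[0,0,0,0],[0,0,0,0],[0,0,0,0],[0,0,0,0],[0,0,0,0]]]' 0.75 40
python3 -c "from h import *;pick('green',.017)"
python3 -m creep '[[[0,-4,0,0],[0,-15,0,0],[0,-30,0,0],[0,-40,0,0],[0,-34,0,0],[0,0,0,0],[0,0,0,0]]]'
python3 - <<'E'
from h import *
place('green',.14)
im,d=camera("side");a=cv2.resize(im[140:360,290:510,::-1],(600,600),interpolation=cv2.INTER_CUBIC)
cv2.imwrite('pics/g5.png',a)
E
```

```text
time: 14.15
ee_pos: [0.5151, -0.1776, 0.0195]
tool_rot: [-1.177, 1.256, -1.259]
ft_force: [-0.2, -0.2, -0.6]
width: 0.0851
time: 14.9
ee_pos: [0.5148, -0.1775, 0.0191]
tool_rot: [-1.177, 1.257, -1.258]
ft_force: [-1.0, 0.3, 5.5]
width: 0.034
t 14.9 pos [ 0.5148 -0.1775  0.0191] yaw -0.066 w 0.034 F [-1.   0.3  5.5] tilt [ 0. -1.  0.]
 turn 0.000 then shift x -0.9 y 2.1 z -0.8   | without turn: [-0.9  2.1 -0.8]
time: 15.78
ee_pos: [0.5142, -0.1771, 0.1412]
tool_rot: [-1.178, 1.259, -1.257]
ft_force: [-0.7, -0.5, -1.4]
width: 0.0338
t 15.78 pos [ 0.5142 -0.1771  0.1412] yaw -0.066 w 0.0338 F [-0.7 -0.5 -1.4] tilt [-0.001 -1.    -0.001]
 turn -0.187 then shift x -335.8 y 1.2 z 33.2   | without turn: [-336.1    1.4  -29.8]
```

View pics/g5.png

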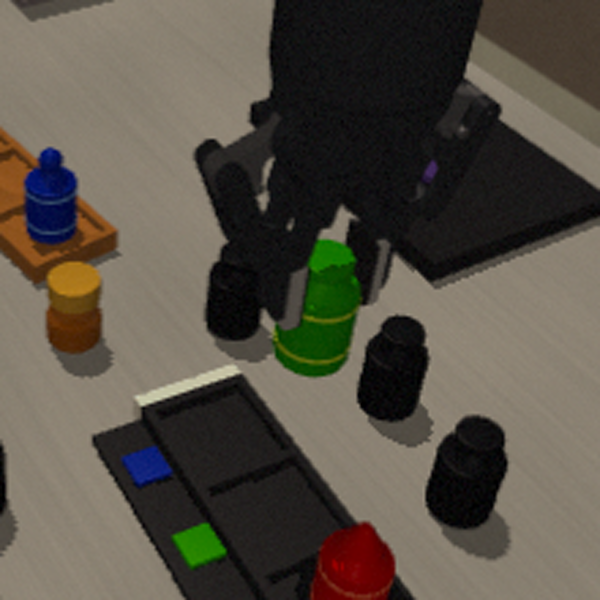

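```bash
python3 -m creep '[[[0,0,0,-0.09],[-20,0,0,-0.097],[-40,0,5,0],[-50,0,5,0],[-55,0,5,0],[-55,0,5,0],[-50,0,5,0],[-40,0,5,0],[-26,0,3,0],[0,0,0,0]]]'
python3 -m creep '[[[0,0,0,0],[0,0,0,0]]]'
python3 -c "from h import *;place('green',.0191)"
```

```text
time: 17.08
ee_pos: [0.5081, 0.1616, 0.1405]
tool_rot: [-1.267, 1.119, -1.116]
ft_force: [-0.4, 0.4, -1.0]
width: 0.0345
time: 17.32
ee_pos: [0.5089, 0.1593, 0.1414]
tool_rot: [-1.264, 1.121, -1.12]
ft_force: [0.0, 0.4, -1.0]
width: 0.0342
t 17.32 pos [0.5089 0.1593 0.1414] yaw 0.12 w 0.0342 F [ 0.   0.4 -1. ] tilt [ 0.    -1.    -0.001]
 turn -0.001 then shift x -1.2 y 122.3 z -2.1   | without turn: [ -1.2 122.3  -2. ]
```

```bash
python3 -m creep '[[[-1,30,-2,0],[0,40,0,0],[0,25,0,0],[0,14,0,0],[0,8,0,0],[0,2.5,0,0],[0,0,0,0],[0,0,0,0]]]'
python3 -c "from h import *;place('green',.0191)"
```

```text
time: 18.32
ee_pos: [0.507, 0.1611, 0.0227]
tool_rot: [-1.263, 1.119, -1.12]
ft_force: [0.8, -0.8, -0.9]
width: 0.0342
t 18.32 pos [0.507  0.1611 0.0227] yaw 0.121 w 0.0342 F [ 0.8 -0.8 -0.9] tilt [ 0.    -1.     0.001]
 turn 0.000 then shift x 0.8 y 3.6 z -0.5   | without turn: [ 0.8  3.6 -0.5]
```

```bash
python3 -m creep '[[[0.5,1.5,0,0],[0,1,0,0],[0,0.7,0,0],[0,0,0,0]]]'
python3 -m creep '[[[0,0.4,0,0],[0,0.3,0,0],[0,0,0,0]]]'
```

```text
time: 18.82
ee_pos: [0.5068, 0.1605, 0.0192]
tool_rot: [-1.264, 1.119, -1.12]
ft_force: [-1.2, -0.0, 2.5]
width: 0.0342
time: 19.2
ee_pos: [0.5068, 0.1605, 0.0191]
tool_rot: [-1.264, 1.119, -1.12]
ft_force: [-2.7, -1.4, 9.5]
width: 0.0343
```

Contact. I release, rise and move on to red.

```bash
python3 -m creep '[[[0,0,0,0],[0,0,0,0],[0,0,0,0]]]' 0.45
python3 -m creep '[[[0,0,0,0],[0,0,0,0]]]' 0
python3 -m creep '[[[0,-10,0,0],[0,-30,0,0],[0,-50,0,0],[0,-40,0,0],[0,0,0,0]]]'
python3 - <<'E'
from h import *
pick('red',.15)
im,d=camera("side");a=cv2.resize(im[140:300,220:380,::-1],(600,600),interpolation=cv2.INTER_CUBIC)
cv2.imwrite('pics/g6.png',a)
E
```

```text
time: 19.58
ee_pos: [0.5068, 0.1605, 0.0181]
tool_rot: [-1.264, 1.12, -1.12]
ft_force: [-1.1, 0.4, -0.1]
width: 0.047
time: 19.82
ee_pos: [0.5068, 0.1605, 0.0182]
tool_rot: [-1.264, 1.12, -1.12]
ft_force: [0.3, 0.7, -0.8]
width: 0.0807
time: 20.45
ee_pos: [0.5081, 0.1607, 0.1518]
tool_rot: [-1.259, 1.115, -1.123]
ft_force: [-0.4, -0.6, -1.1]
width: 0.0856
t 20.45 pos [0.5081 0.1607 0.1518] yaw 0.121 w 0.0856 F [-0.4 -0.6 -1.1] tilt [ 0.    -1.     0.007]
 turn 0.187 then shift x 400.2 y 1.8 z 27.2   | without turn: [398.3   1.6 -47.7]
```

View pics/g6.png

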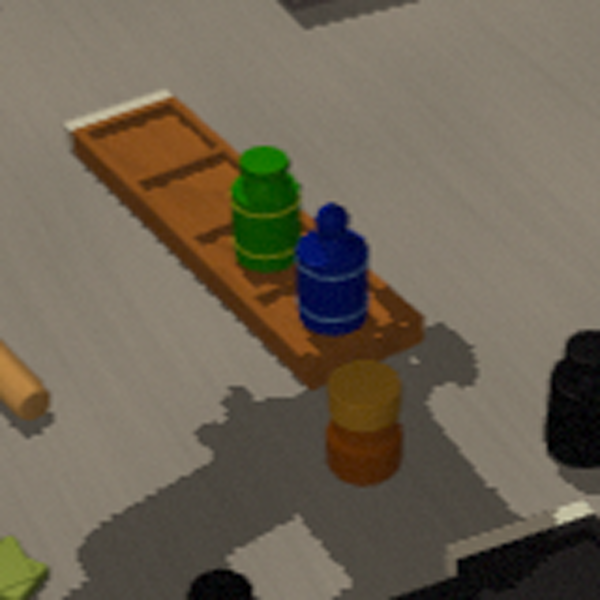

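Green stands upright in the bay next to blue. Now red.

```bash
python3 -m creep '[[[0,0,0,0.09],[25,0,0,0.097],[45,0,3,0],[55,0,4,0],[60,0,4,0],[60,0,4,0],[60,0,4,0],[50,0,4,0],[40,0,3,0],[0,0,0,0]]]'
python3 -m creep '[[[0,0,0,0],[0,0,0,0]]]'
python3 -c "from h import *;pick('red',.017)"
```

```text
time: 21.75
ee_pos: [0.5083, -0.2375, 0.1467]
tool_rot: [-1.176, 1.262, -1.258]
ft_force: [-0.5, 0.2, -0.2]
width: 0.0853
time: 22.0
ee_pos: [0.509, -0.2342, 0.1481]
tool_rot: [-1.178, 1.257, -1.256]
ft_force: [-0.2, 1.3, 0.3]
width: 0.0855
t 22.0 pos [ 0.509  -0.2342  0.1481] yaw -0.065 w 0.0855 F [-0.2  1.3  0.3] tilt [-0.001 -1.    -0.001]
 turn 0.001 then shift x 6.2 y 131.1 z 0.3   | without turn: [  6.3 131.1   0.3]
```

```bash
python3 -m creep '[[[6,30,0,0],[0,40,0,0],[0,36,0,0],[0,16,0,0],[0,8.5,0,0],[0,0,0,0],[0,0,0,0]]]'
python3 -m creep '[[[0,0,0,0],[0,0,0,0],[0,0,0,0],[0,0,0,0],[0,0,0,0],[0,0,0,0]]]' 0.75 40
python3 -c "from h import *;pick('red',.017)"
python3 -m creep '[[[0,-4,0,0],[0,-15,0,0],[0,-30,0,0],[0,-40,0,0],[0,-34,0,0],[0,0,0,0],[0,0,0,0]]]'
python3 - <<'E'
from h import *
place('red',.14)
im,d=camera("side");a=cv2.resize(im[180:400,290:510,::-1],(600,600),interpolation=cv2.INTER_CUBIC)
cv2.imwrite('pics/g7.png',a)
E
```

```text
time: 22.88
ee_pos: [0.5092, -0.2417, 0.0188]
tool_rot: [-1.177, 1.256, -1.259]
ft_force: [-0.2, 0.0, -0.4]
width: 0.0853
time: 23.62
ee_pos: [0.5089, -0.2415, 0.0182]
tool_rot: [-1.177, 1.257, -1.258]
ft_force: [-0.8, 0.7, 5.5]
width: 0.034
t 23.62 pos [ 0.5089 -0.2415  0.0182] yaw -0.066 w 0.034 F [-0.8  0.7  5.5] tilt [ 0.    -1.     0.001]
 turn 0.000 then shift x -1.1 y 1.2 z -0.0   | without turn: [-1.1  1.2 -0. ]
time: 24.5
ee_pos: [0.5083, -0.2411, 0.1404]
tool_rot: [-1.177, 1.259, -1.257]
ft_force: [-0.2, -0.2, -1.0]
width: 0.0345
t 24.5 pos [ 0.5083 -0.2411  0.1404] yaw -0.066 w 0.0345 F [-0.2 -0.2 -1. ] tilt [-0.001 -1.    -0.001]
 turn -0.187 then shift x -460.6 y 0.4 z 46.8   | without turn: [-461.2    0.7  -39.7]
```

View pics/g7.png

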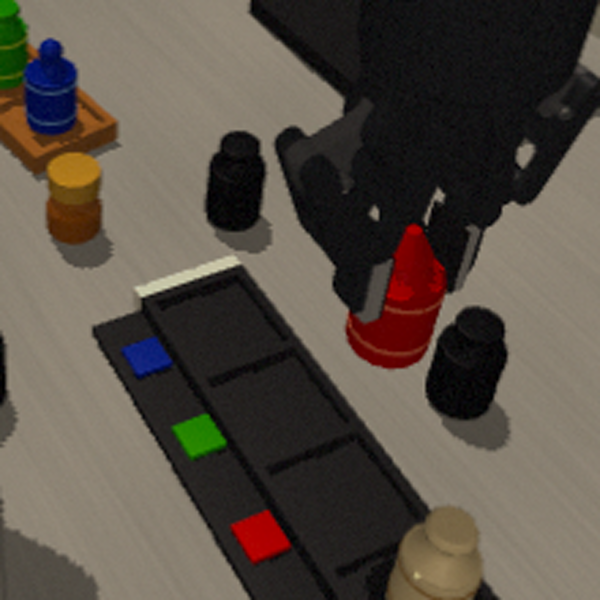

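```bash
python3 -m creep '[[[0,0,0,-0.09],[-20,0,0,-0.097],[-40,0,5,0],[-50,0,5,0],[-58,0,6,0],[-58,0,6,0],[-58,0,6,0],[-58,0,6,0],[-50,0,6,0],[-40,0,4,0]]]'
python3 -m creep '[[[-28,0,3,0],[0,0,0,0],[0,0,0,0],[0,0,0,0]]]'
python3 -c "from h import *;place('red',.0182)"
```

```text
time: 25.8
ee_pos: [0.5013, 0.1949, 0.1397]
tool_rot: [-1.266, 1.12, -1.118]
ft_force: [-0.3, -0.1, -1.0]
width: 0.0344
time: 26.3
ee_pos: [0.5018, 0.2202, 0.1405]
tool_rot: [-1.264, 1.121, -1.12]
ft_force: [0.4, 0.0, -0.4]
width: 0.0344
t 26.3 pos [0.5018 0.2202 0.1405] yaw 0.12 w 0.0344 F [ 0.4  0.  -0.4] tilt [ 0.    -1.    -0.001]
 turn -0.001 then shift x -1.9 y 122.3 z -2.4   | without turn: [ -1.9 122.3  -2.3]
```

```bash
python3 -m creep '[[[-1.5,30,-2.4,0],[0,40,0,0],[0,25,0,0],[0,14,0,0],[0,8,0,0],[0,2.5,0,0],[0,0,0,0],[0,0,0,0]]]'
python3 -c "from h import *;place('red',.0182)"
```

```text
time: 27.3
ee_pos: [0.4995, 0.2224, 0.0219]
tool_rot: [-1.263, 1.119, -1.12]
ft_force: [-0.0, 0.4, -1.5]
width: 0.0338
t 27.3 pos [0.4995 0.2224 0.0219] yaw 0.121 w 0.0338 F [-0.   0.4 -1.5] tilt [-0.    -1.     0.001]
 turn 0.000 then shift x 0.6 y 3.7 z -0.4   | without turn: [ 0.6  3.7 -0.4]
```

```bash
python3 -m creep '[[[0.5,1.5,0,0],[0,1,0,0],[0,0.7,0,0],[0,0,0,0]]]'
python3 -m creep '[[[0,0.4,0,0],[0,0.3,0,0],[0,0,0,0]]]'
python3 -c "from h import *;place('red',.0182)"
```

```text
time: 27.8
ee_pos: [0.4992, 0.2218, 0.0183]
tool_rot: [-1.264, 1.12, -1.12]
ft_force: [-1.2, 0.2, 2.8]
width: 0.0344
time: 28.18
ee_pos: [0.4993, 0.2218, 0.0182]
tool_rot: [-1.264, 1.119, -1.12]
ft_force: [-3.9, -1.1, 9.5]
width: 0.0341
t 28.18 pos [0.4993 0.2218 0.0182] yaw 0.121 w 0.0341 F [-3.9 -1.1  9.5] tilt [ 0.    -1.     0.001]
 turn 0.000 then shift x 0.0 y 0.0 z -0.1   | without turn: [ 0.   0.  -0.1]
```

```bash
python3 -m creep '[[[0,0,0,0],[0,0,0,0],[0,0,0,0]]]' 0.45
python3 -m creep '[[[0,0,0,0],[0,0,0,0]]]' 0
python3 -m creep '[[[0,-10,0,0],[0,-30,0,0],[0,-50,0,0],[0,-40,0,0],[0,0,0,0]]]'
python3 - <<'E'
from h import *
pick('ivory',.15)
im,d=camera("side");a=cv2.resize(im[120:460,220:560,::-1],(600,600),interpolation=cv2.INTER_CUBIC)
cv2.imwrite('pics/g8.png',a)
E
```

```text
time: 28.55
ee_pos: [0.4993, 0.2218, 0.0172]
tool_rot: [-1.264, 1.12, -1.12]
ft_force: [0.2, -0.2, -0.1]
width: 0.047
time: 28.8
ee_pos: [0.4993, 0.2218, 0.0173]
tool_rot: [-1.264, 1.12, -1.12]
ft_force: [0.3, -0.0, -0.3]
width: 0.0811
time: 29.42
ee_pos: [0.5006, 0.2221, 0.151]
tool_rot: [-1.258, 1.115, -1.122]
ft_force: [-0.1, 0.4, -0.3]
width: 0.0851
t 29.43 pos [0.5006 0.2221 0.151 ] yaw 0.121 w 0.0851 F [-0.1  0.4 -0.3] tilt [-0.001 -1.     0.007]
 turn 0.187 then shift x 524.2 y 1.0 z 40.8   | without turn: [ 5.226e+02  3.000e-01 -5.750e+01]
```

View pics/g8.png

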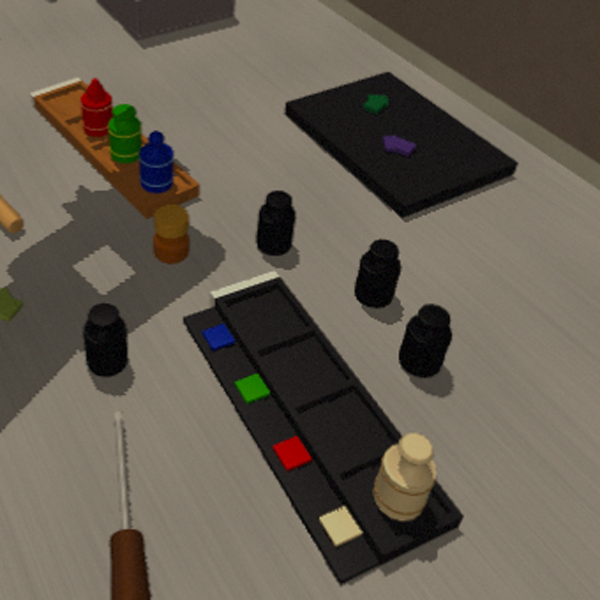

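Blue, green and red stand in their bays. Ivory is last, in the remaining rack bay behind the ivory chip.

```bash
python3 -m creep '[[[0,0,0,0.09],[25,0,0,0.097],[50,0,4,0],[58,0,5,0],[60,0,5,0],[60,0,5,0],[60,0,5,0],[60,0,5,0],[60,0,5,0],[50,0,4,0]]]'
python3 -m creep '[[[40,0,3,0],[0,0,0,0],[0,0,0,0],[0,0,0,0]]]'
python3 -c "from h import *;pick('ivory',.017)"
```

```text
time: 30.72
ee_pos: [0.5069, -0.2647, 0.146]
tool_rot: [-1.177, 1.261, -1.256]
ft_force: [0.2, 1.2, -0.7]
width: 0.0854
time: 31.22
ee_pos: [0.5081, -0.3015, 0.1472]
tool_rot: [-1.178, 1.257, -1.256]
ft_force: [0.2, 1.1, 0.2]
width: 0.0853
t 31.23 pos [ 0.5081 -0.3015  0.1472] yaw -0.065 w 0.0853 F [0.2 1.1 0.2] tilt [-0.001 -1.    -0.001]
 turn 0.001 then shift x 2.2 y 130.2 z -1.3   | without turn: [  2.2 130.2  -1.2]
```

```bash
python3 -m creep '[[[2,30,-1,0],[0,40,0,0],[0,36,0,0],[0,15,0,0],[0,8,0,0],[0,0,0,0],[0,0,0,0]]]'
python3 -m creep '[[[0,0,0,0],[0,0,0,0],[0,0,0,0],[0,0,0,0],[0,0,0,0],[0,0,0,0]]]' 0.75 40
python3 -c "from h import *;pick('ivory',.017)"
python3 -m creep '[[[0,-4,0,0],[0,-15,0,0],[0,-30,0,0],[0,-40,0,0],[0,-34,0,0],[0,0,0,0],[0,0,0,0]]]'
python3 - <<'E'
from h import *
place('ivory',.14)
im,d=camera("side");a=cv2.resize(im[220:440,310:530,::-1],(600,600),interpolation=cv2.INTER_CUBIC)
cv2.imwrite('pics/g9.png',a)
E
```

```text
time: 32.1
ee_pos: [0.5075, -0.3051, 0.0195]
tool_rot: [-1.177, 1.256, -1.259]
ft_force: [-0.4, -0.6, 0.5]
width: 0.0856
time: 32.85
ee_pos: [0.5072, -0.3049, 0.0188]
tool_rot: [-1.177, 1.257, -1.258]
ft_force: [-0.6, 0.2, 5.4]
width: 0.0343
t 32.85 pos [ 0.5072 -0.3049  0.0188] yaw -0.066 w 0.0343 F [-0.6  0.2  5.4] tilt [ 0.001 -1.     0.001]
 turn 0.000 then shift x -1.3 y 1.8 z -0.5   | without turn: [-1.3  1.8 -0.5]
time: 33.72
ee_pos: [0.5066, -0.3043, 0.1408]
tool_rot: [-1.177, 1.259, -1.256]
ft_force: [0.3, -0.8, -1.4]
width: 0.0343
t 33.73 pos [ 0.5066 -0.3043  0.1408] yaw -0.066 w 0.0343 F [ 0.3 -0.8 -1.4] tilt [-0.001 -1.    -0.001]
 turn -0.187 then shift x -585.2 y 0.8 z 56.1   | without turn: [-585.4    1.3  -53.6]
```

View pics/g9.png

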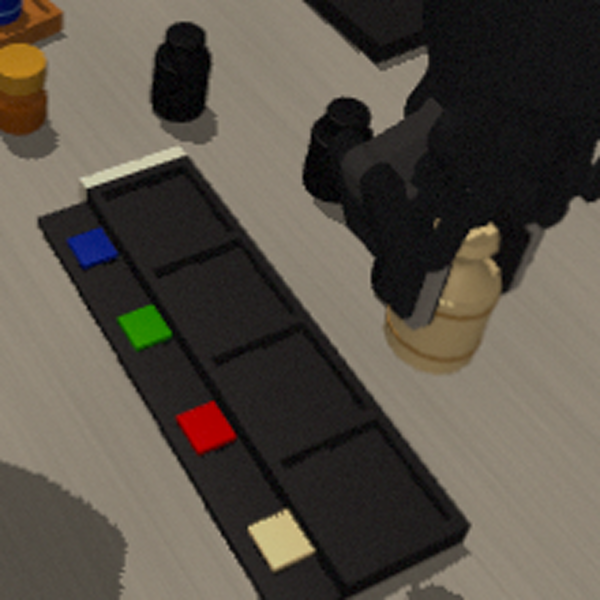

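Ivory is held, with a placing height of TCP z 0.0188.

```bash
python3 -m creep '[[[0,0,0,-0.09],[-20,0,0,-0.097],[-40,0,4,0],[-50,0,5,0],[-58,0,6,0],[-58,0,6,0],[-58,0,6,0],[-58,0,6,0],[-58,0,6,0],[-58,0,5,0]]]'
python3 -m creep '[[[-55,0,5,0],[-42,0,4,0],[-25,0,2,0],[0,0,0,0],[0,0,0,0],[0,0,0,0]]]'
python3 -c "from h import *;place('ivory',.0188)"
```

```text
time: 35.02
ee_pos: [0.4966, 0.1572, 0.1404]
tool_rot: [-1.265, 1.121, -1.119]
ft_force: [1.6, -0.4, -0.8]
width: 0.0341
time: 35.78
ee_pos: [0.4936, 0.2768, 0.1411]
tool_rot: [-1.264, 1.121, -1.12]
ft_force: [-0.3, 0.0, -1.3]
width: 0.0348
t 35.77 pos [0.4936 0.2768 0.1411] yaw 0.12 w 0.0348 F [-0.3  0.  -1.3] tilt [ 0.    -1.    -0.001]
 turn -0.001 then shift x -6.7 y 122.3 z -1.1   | without turn: [ -6.7 122.3  -1. ]
```

```bash
python3 -m creep '[[[-6.5,30,-1.2,0],[0,40,0,0],[0,25,0,0],[0,14,0,0],[0,8,0,0],[0,2.5,0,0],[0,0,0,0],[0,0,0,0]]]'
python3 -c "from h import *;place('ivory',.0188)"
```

```text
time: 36.78
ee_pos: [0.4918, 0.2842, 0.0225]
tool_rot: [-1.263, 1.119, -1.12]
ft_force: [0.5, -0.3, -1.1]
width: 0.0344
t 36.77 pos [0.4918 0.2842 0.0225] yaw 0.121 w 0.0344 F [ 0.5 -0.3 -1.1] tilt [-0.    -1.     0.001]
 turn 0.000 then shift x 0.9 y 3.7 z -0.3   | without turn: [ 0.9  3.7 -0.3]
```

```bash
python3 -m creep '[[[0.5,1.5,0,0],[0,1,0,0],[0,0.7,0,0],[0,0,0,0]]]'
python3 -m creep '[[[0,0.4,0,0],[0,0.3,0,0],[0,0,0,0]]]'
python3 -c "from h import *;place('ivory',.0188)"
```

```text
time: 37.28
ee_pos: [0.4916, 0.2836, 0.0189]
tool_rot: [-1.264, 1.119, -1.12]
ft_force: [-0.8, -0.1, 1.6]
width: 0.0343
time: 37.65
ee_pos: [0.4916, 0.2836, 0.0188]
tool_rot: [-1.264, 1.119, -1.12]
ft_force: [-3.2, -1.4, 8.6]
width: 0.0347
t 37.65 pos [0.4916 0.2836 0.0188] yaw 0.121 w 0.0347 F [-3.2 -1.4  8.6] tilt [-0.    -1.     0.001]
 turn 0.000 then shift x 0.3 y -0.0 z 0.0   | without turn: [ 0.3 -0.   0. ]
```

```bash
python3 -m creep '[[[0,0,0,0],[0,0,0,0],[0,0,0,0]]]' 0.45
python3 -m creep '[[[0,0,0,0],[0,0,0,0]]]' 0
python3 -m creep '[[[0,-10,0,0],[0,-30,0,0],[0,-50,0,0],[0,-50,0,0],[0,-20,-40,0],[0,0,-40,0],[0,0,0,0],[0,0,0,0]]]'
python3 - <<'E'
from h import *
from scipy.optimize import least_squares
for c in ("scene","side"):
    im,d=camera(c);P=camera_params(c)
    x,y,w,h=(330,220,200,150) if c=="scene" else (220,120,200,150)
    cv2.imwrite(f'pics/f_{c}.png',cv2.resize(im[y:y+h,x:x+w,::-1],None,fx=4,fy=4,interpolation=cv2.INTER_CUBIC))
    cam=np.array(P['world_from_camera'])[:2,3]
    for b in B:
        for m in masks_of(c,b+"_bottle")[:5]:
            v,u=np.nonzero(m['region']&(d>0));W=world(c,P,np.c_[u,v],d[v,u]);s=(W[:,2]>.02)&(W[:,2]<.05)
            if s.sum()<20: continue
            X=W[s,:2];m0=X.mean(0)
            if m0[1]<.05: continue
            x0=m0+.012*(m0-cam)/np.linalg.norm(m0-cam)
            r=least_squares(lambda p:np.hypot(*(X-p).T)-.018,x0,loss='soft_l1',f_scale=.002).x-TR[0]
            a=TR[1];print(c,b,round(m['p'],2),'tray xy mm',np.round([1000*(r@[np.cos(a),np.sin(a)]),1000*(r@[-np.sin(a),np.cos(a)])],1),'want',SL[b]*1000,'top z',W[:,2].max().round(3))
print(read_state()['time'])
E
```

```text
time: 38.02
ee_pos: [0.4916, 0.2836, 0.0178]
tool_rot: [-1.264, 1.12, -1.12]
ft_force: [0.7, 0.3, -0.7]
width: 0.0471
time: 38.28
ee_pos: [0.4916, 0.2836, 0.018]
tool_rot: [-1.264, 1.12, -1.12]
ft_force: [0.2, 0.2, -0.6]
width: 0.0805
time: 39.28
ee_pos: [0.4128, 0.2741, 0.1785]
tool_rot: [-1.263, 1.119, -1.12]
ft_force: [-0.4, 0.1, -0.2]
width: 0.0854
scene blue 0.62 tray xy mm [ -0.2 -91.5] want -93.0 top z 0.076
scene green 0.93 tray xy mm [  0.3 -28.7] want -31.0 top z 0.072
scene red 0.59 tray xy mm [-0.2 32.6] want 31.0 top z 0.077
scene ivory 0.56 tray xy mm [ 0.  95.4] want 93.0 top z 0.078
side blue 0.72 tray xy mm [  2.4 -93.3] want -93.0 top z 0.076
side green 0.85 tray xy mm [  2.5 -30.7] want -31.0 top z 0.071
side red 0.88 tray xy mm [ 2.5 30.6] want 31.0 top z 0.077
side ivory 0.64 tray xy mm [ 2.8 93.4] want 93.0 top z 0.079
39.775
```

View pics/f_scene.png

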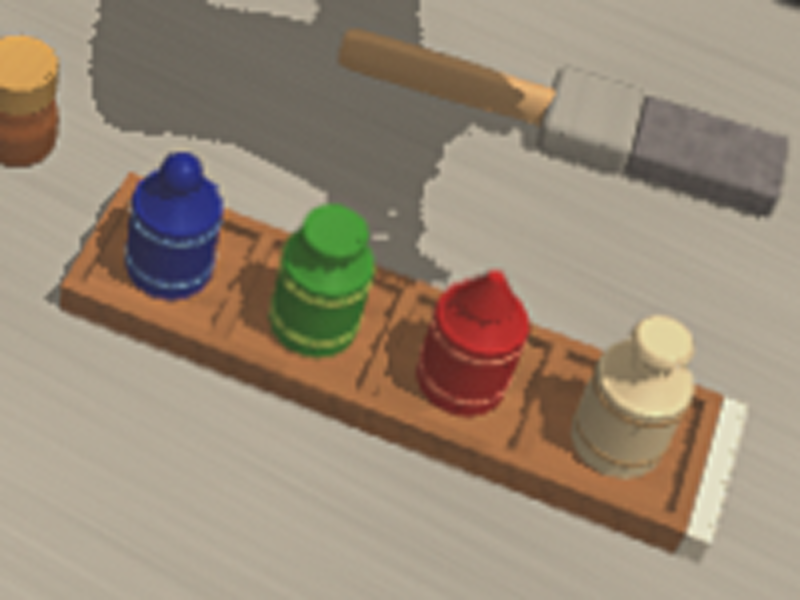

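View pics/f_side.png

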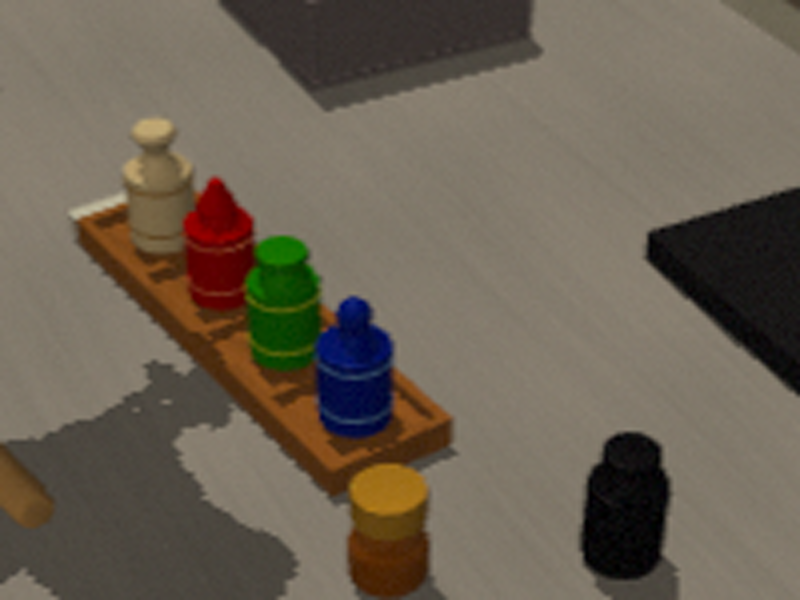

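All four stand upright, one to a bay, within about 3 mm of the centres in both views.

```bash
python3 -c "from cell import *;print(finish_job())"
```

```text
the job is handed in; nothing more can be done
None
```

All four bottles are in the tray in reverse order and released. From the bay farthest from the tray's white end, they are blue, green, red and ivory. Each one was lowered until the wrist force showed it touching the floor (6 to 9.5 N), then let go in stages. The job was handed in at about 40 s of the 112 s allowed, and it reports no verdict.

**Position:** my last check put every bottle within about 3 mm of its bay's centre along both tray axes, in both camera views. The two cameras differ by 2 to 3 mm, about what the calibration allows.

**Upright:** both pictures show all four standing straight on the bay floors, with the gripper clear of them.

**One reading that disagreed:** the top of the green bottle measured 71–72 mm above the bench, while the others read 76–79 mm (77 mm expected). Nothing else I saw suggests it stands differently, so I took this to be the network's outline missing part of its flat stopper, but I did not check it further.

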